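# Slide the lid home on a storage keeper and snap its locking clip shut

### The arm

A 6-joint arm with a two-finger parallel gripper is mounted at the origin on a cart in front of the work surface, level with it; the furniture and walls round the work are solid. World frame = base frame: x ahead of the robot, y to its left, z up, the work surface at z = 0. Lengths are in mm, angles in rad, forces in N, time in s.
With the tool pointing down it reaches from about 325 to 875 mm from the base axis. Payload 4.4 kg.
Tool frame: the origin (TCP) lies on the centre line of the jaws, within the pads' length; the fingertips stand ahead of it and the grasp point (between the pads) lies 6 mm ahead of it (ctrl.tcp_to_tips is the z of the fingertips in the tool frame, in mm); z points along the fingers, y is the line along which they close (so a half turn about z gives the same grasp; the last joint's range is limited). The gripper opens to 85 mm and grips with 20 to 120 N. Pads are 22 mm wide; open, the fingers measure 114 mm over their backs; the gripper's body (76 mm by 85 mm) begins 54 mm behind the grasp point. The pads swing forward as they close: fully open they stand 13 mm farther back than shut.
Start: joints at [1.067, 0.207, 1.542, -0, 1.393, -0.15], TCP at [198.688, 539.584, 256.282] pointing down, gripper open.
Joint ranges: [-2.73, 2.73], [-0.86, 2.22], [0.23, 2.46], [-1.11, 4.25], [0.08, 2.63], [-2.82, 2.82]. Speed limits (rad/s): [2.79, 2.79, 3.14, 3.14, 3.14, 3.14].

### API

Orientations are given as a 3x3 rotation matrix whose columns are the frame's x, y, z axes.
In Python, from plant import ctrl, sensors, optics gives the robot as it stands. Calls block until the motion is done:
- ctrl.move_ptp(position, orientation): joint-space move of the TCP to a pose.
- ctrl.move_l(position, rot=None, vel=150, threshold=None): straight line of the TCP; rot=None keeps the orientation; vel is the mean speed in mm/s. With threshold (N) it stops when the force on the tool has changed by that much, and returns True; else False.
- ctrl.set_joints(angles): joint-space move.
- ctrl.gripper_to(opening, force=None): finger opening in mm; force is the grip in N (None keeps the last); returns when the fingers have stopped.
- ctrl.hold(seconds).
- ctrl.solve_ik(position, orientation): joint angles nearest the present ones, or None.
- sensors.read_state(): the state.
- optics.grab_frame(name): name is "scene" or "top" or "wrist"; returns (picture, depth): 420x560x3 uint8, red, green, blue; 420x560 float32, mm along the optical axis (not along the pixel's ray), 0 where there is no reading.
- optics.camera_params(name): a dict with "mtx" (3x3 intrinsics, pixels), "k1" (the pictures are not rectified: a ray, as slopes to the right and down, at radius r is drawn at 1 + k1 r^2 times it, then the intrinsics apply), "R" (3x3) and "t" (3): a world point X has camera coordinates R X + t; the wrist camera has in their place "T_tool_cam" (4x4, takes a point from camera to tool coordinates, whose origin is the TCP and whose axes are the flange's). Camera axes: x right, y down, z forward; pixel columns grow to the right and rows downward; lengths in mm; the calibration is good to about 2 mm. A picture is of the moment at which its call begins: read the wrist's pose just before it. camera_params takes no time and is no camera call.
A pose or a line that the arm cannot do raises ctrl.MotionError and nothing moves.
- ctrl.finish_job(): hands the job in; it is judged then, once.
The state is a dict: "t": time; "q": joint angles; "qvel": joint speeds; "tau": joint torques, N m; "eef_pos": TCP position; "eef_rot": TCP orientation; "force": force on the tool from outside, world axes, zero at the start; "wrist_torque": the same for the moment, N m; "grip_width": finger opening in mm; "grasp_force": force on a finger pad.
Only numpy, scipy, OpenCV 4.12 (cv2) and the standard library are available. Lean on these libraries where they do the work, as an engineer would, in place of code of your own. Each camera call takes 0.05 s, during which the arm holds its last target. There are 200 camera calls.

### The job

Close the grey storage keeper that stands in the shallow steel tray, so that the jars in it stay dry: put the wooden lid into the channel on its top, slide it to the left under the end lip until it is fully home against the stop, and then tip the steel clip at the front over its snap point, so that it springs up against the box and its hook drops into the pocket of the lid and holds it down. Feel your way and push gently, never harder than about 20 newtons on the keeper and its clip, or with the lid against them; leave the tin, the beaker and the mug where they stand, and let go of everything at the end.

Things in the scene. Friction and masses are not known exactly. Their poses are not given: they have to be found in the camera images.
- tray: Fixed steel tray, 124 mm along its x (+x back, -x front), 188 mm along y (+y left end), rim 11 mm high; origin: centre of underside. In it, axes parallel, stands the grey keeper (open box 120 x 160 mm, lip top at z = 88 mm, two jars inside) on gripping feet, its centre at x = 0, y = s: s is not measured and differs each time, -12 to 12 mm. It stays put under 20 N.
- lid_place (a point): Point on the tray (x 0, y 0, z 75 mm): if s were 0, the lid's origin is here when home; truly it is s further in y. The lid lies in the keeper's channel (x -54.5 to 54.5 mm; front and back walls up to z = 85 mm, right end open above z = 73) on a black rubber seal: top z = 75 mm at the lip end, 2.5 mm higher at the right end until about 3 N press it down.
- lip_place (a point): Tray frame x 0, y 65, z 84 mm: lower edge of the fixed lip at the keeper's left end for s = 0. The lip spans y 65+s to 80+s mm over the full width, top z = 88 mm; under it the lid's tongue meets the stop (face at y 74+s mm). Lower the lid in level, its origin 28 mm short of lid_place (toward -y), then slide it +y until the stop is felt; sliding drags with 1 to 3 N.
- lid: Loose wooden lid, 0.16 to 0.26 kg, on the worktop left or right of the tray, grip up, its axes turned less than 0.7 rad from the tray's. Origin on the underside below the middle of the grip, z up. Plate x -52 to 52, y -78 to 74 mm, 9 mm thick; its +y end (y 62 to 74) is a 5 mm thick tongue that goes under the lip.
- lid_grip (a point): Middle of the grip bar on the lid, 20 mm above the lid's origin. The bar is 70 mm long along the lid's x, 20 mm wide along its y, and stands from 9 to 30 mm above the underside; pinch it along y.
- lid_pocket (a point): Middle of the floor of the pocket in the lid's front (-x) edge: 26.5 mm wide in y (lid frame -53 to -26.5), 16 mm deep in x, floor 5 mm above the underside. The clip's hook, 24 mm wide, enters it only if the lid is within 1.5 mm of home; else it lands on top of the lid and the clip stays at about 0.5 rad.
- clip (a joint): Angle of the steel clip on the keeper's front. 0 = open stop: the flap leans 0.65 rad out from vertical, to the front; 0.65 = closed stop: upright, hook in the lid. An over-centre spring holds it at either stop: below 0.33 it pushes back to 0, above it springs on to 0.65 by itself. Tipping takes 0.22 N m at first (about 4 N at the tab, square to the flap), falling to nothing at the snap point.
- clip_place (a point): Middle of the top edge of the open clip's thumb tab for s = 0: tray frame x -109, y -40, z 104.5 mm (truly y -40+s); closed x -69, z 118 mm. Pivot along y at x -69, z 51 mm; flap 36 mm wide, reach 67 mm. Push the edge from the front with closed fingers pointing down, best up and in along its arc (a level push drags and needs more force); it runs away when it snaps.
- tea_tin: Red tea tin, 62 x 107 x 90 mm, on the other side of the tray than the lid. Bystander; origin at the centre of its underside.
- beaker: Small white beaker, 49 mm wide, 62 mm high, behind the tray. Bystander; origin at the centre of its underside.
- mug: Black mug, 101 x 134 x 72 mm, behind the tray to the left. Bystander; origin at its underside.
Mind the look-alikes: they are no part of the job. Of the things that look like the lid, the larger one is meant.

How it is judged:
By the outcome, as a careful person would: the job done as asked, in the order asked, and still so for the second after the job is handed in, with the robot touching nothing.
It also fails if it takes over 70 s, if anything falls off the work surface, if the arm or the gripper's body presses on something with over 40 N, if the wrist force passes 120 N, or if a joint passes its speed limit or range.

## Working session

There is one attempt and no reset: what is moved stays moved. The work goes in short steps, each a Python script; the robot and the scene stay as the last script left them, time stands still between calls to the robot, and variables do not carry over. Pictures are saved under pics/ and viewed, at most 10 in all, crops included, and the job is handed in when it is done.

```bash
ls; mkdir -p pics; cat > h.py <<'E'
import numpy as np, cv2
from plant import ctrl, sensors, optics
def save(n,im): cv2.imwrite(f'pics/{n}.png',im[:,:,::-1])
def cam(name,st=None):
    p=optics.camera_params(name)
    if 'R' in p: return np.array(p['mtx']),p['k1'],np.array(p['R']),np.array(p['t']).ravel()
    T=np.array(p['T_tool_cam']); Rw=np.array(st['eef_rot'])@T[:3,:3]; tw=np.array(st['eef_rot'])@T[:3,3]+np.array(st['eef_pos'])
    return np.array(p['mtx']),p['k1'],Rw.T,-Rw.T@tw
def rays(c,uv):
    K,k,R,t=c
    n=cv2.undistortPoints(np.array(uv,float).reshape(-1,1,2),K,np.array([k,0,0,0.])).reshape(-1,2)
    return -R.T@t, np.c_[n,np.ones(len(n))]@R, n
def on_plane(c,uv,z):
    o,d,_=rays(c,uv); return o+d*((z-o[2])/d[:,2])[:,None]
def cloud(c,depth):
    v,u=np.mgrid[:depth.shape[0],:depth.shape[1]]
    o,d,_=rays(c,np.c_[u.ravel(),v.ravel()])
    P=o+d*depth.reshape(-1,1); P[depth.ravel()==0]=np.nan
    return P.reshape(*depth.shape,3)
E
python3 - <<'E'
from h import *
for n in ('top','scene'):
    im,d=optics.grab_frame(n); save(n,im); np.savez(f'{n}.npz',im=im,d=d)
    c=cam(n); print(n,-c[2].T@c[3], c[2][2])
s=sensors.read_state(); print(s['t'],ctrl.tcp_to_tips,s['eef_rot'])
print(optics.camera_params('wrist'))
E
```

```text
pics
top [ 354.64346725  -16.00855256 1448.66278264] [ 0.17883203 -0.00990018 -0.98382981]
scene [   74.01549538 -1068.11024613   584.47901636] [ 0.4107188   0.82529693 -0.38755006]
0.1 25.0 [[-9.38397926e-01  3.45555073e-01 -1.01217069e-03]
 [ 3.45556426e-01  9.38396081e-01 -1.88440723e-03]
 [ 2.98650531e-04 -2.11808592e-03 -9.99997712e-01]]
{'mtx': array([[375.30204022,   0.        , 279.74175293],
       [  0.        , 375.30204022, 206.58387959],
       [  0.        ,   0.        ,   1.        ]]), 'k1': -0.10385766057535413, 'T_tool_cam': array([[-1.16056421e-04, -9.49363602e-01, -3.14179467e-01,
         8.10345862e+01],
       [ 9.99999979e-01, -1.63478904e-04,  1.24592810e-04,
        -4.64723170e-01],
       [-1.69645593e-04, -3.14179446e-01,  9.49363601e-01,
        -1.19144272e+02],
       [ 0.00000000e+00,  0.00000000e+00,  0.00000000e+00,
         1.00000000e+00]])}
```

View pics/top.png

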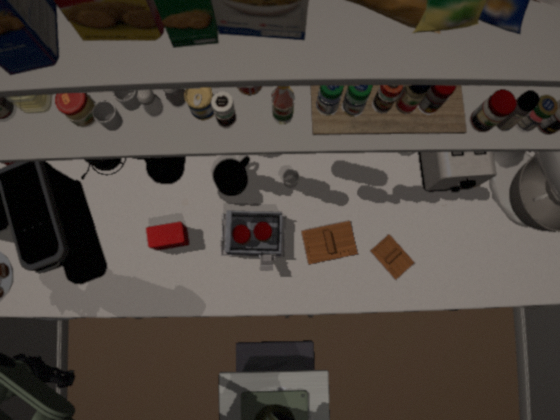

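View pics/scene.png

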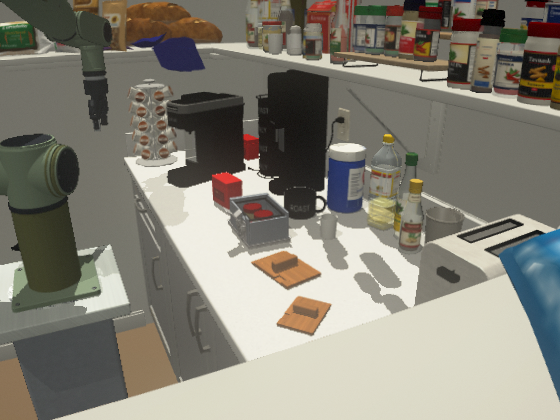

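The top view shows the keeper in its tray at (253,233) with the clip at (266,262), the lid at (330,242) and the small look-alike at (392,256). The tin is at (167,236), the mug at (232,177) and the beaker at (289,177). The scene view agrees. I'll measure roughly from the top view, then look with the wrist camera.

```bash
cat >> h.py <<'E'
def wood(im):
    h=cv2.cvtColor(im,cv2.COLOR_RGB2HSV); return cv2.inRange(h,(3,110,50),(20,255,255))
def comps(m,amin):
    c,_=cv2.findContours(m,cv2.RETR_EXTERNAL,cv2.CHAIN_APPROX_NONE)
    return sorted([x for x in c if cv2.contourArea(x)>amin],key=cv2.contourArea)[::-1]
E
python3 - <<'E'
from h import *
z=np.load('top.npz'); im,d=z['im'],z['d']; c=cam('top'); P=cloud(c,d)
roi=np.zeros(im.shape[:2],np.uint8); roi[200:300,290:430]=1
for k in comps(wood(im)*roi,200)[:2]:
    w=on_plane(c,k.reshape(-1,2),9)[:,:2].astype(np.float32)
    print('lid',cv2.minAreaRect(w),len(k))
for n,(u,v) in dict(tray_bl=(225,212),tray_br=(284,213),tray_fr=(281,256),tray_fl=(221,254),tab=(266,264),tin=(167,232)).items(): print(n,P[v,u].round(0))
# keeper points by height
sel=(P[...,0]>250)&(P[...,0]<700)&(np.abs(P[...,1]-0)<200)
for lo,hi in((5,16),(70,95)):
    m=sel&(P[...,2]>lo)&(P[...,2]<hi); m[:,:205]=0;m[:,295:]=0; m[:195]=0
    q=P[m][:,:2].astype(np.float32); print(lo,len(q),cv2.minAreaRect(q))
print(sensors.read_state()['q'])
# obstacles: shelf height
print(P[140,::80].round(0),P[70,::80].round(0))
E
```

```text
lid ((526.8573608398438, -176.40673828125), (101.31075286865234, 149.46104431152344), 10.269123077392578) 157
lid ((478.94598388671875, -363.96783447265625), (111.89092254638672, 75.74372100830078), 39.21870422363281) 91
tray_bl [626. 136.   2.]
tray_br [621. -44.  -5.]
tray_fr [487. -31.  20.]
tray_fl [499. 148.   1.]
tab [459.  12.  97.]
tin [556. 293.  89.]
5 1963 ((496.86322021484375, 64.17000579833984), (271.4399108886719, 360.3555908203125), 88.781494140625)
70 1290 ((537.8263549804688, 48.3702278137207), (160.2318115234375, 151.8236846923828), 86.2925033569336)
[ 1.06748086e+00  2.07382644e-01  1.54287097e+00 -2.26158399e-05
  1.39347796e+00 -1.50480077e-01]
[[ 710.  586.  476.]
 [ 703.  401.  474.]
 [ 697.  225.  473.]
 [ 691.   54.  476.]
 [ 688. -115.  474.]
 [ 686. -286.  471.]
 [ 685. -464.  473.]] [[ 669.  357.  867.]
 [ 662.  241.  866.]
 [ 658.  132.  862.]
 [ 653.   26.  865.]
 [ 650.  -79.  867.]
 [ 651. -186.  863.]
 [ 652. -297.  864.]]
```

```bash
cat >> h.py <<'E'
def Rz(a): # tool down, tool x = -(cos a, sin a)
    c,s=np.cos(a),np.sin(a); return np.array([[-c,-s,0],[-s,c,0],[0,0,-1.]])@np.diag([1,1,1]) 
def wshot(n):
    st=sensors.read_state(); im,d=optics.grab_frame('wrist'); save(n,im)
    np.savez(n+'.npz',im=im,d=d,p=st['eef_pos'],R=st['eef_rot']); return st,im,d
def load(n):
    z=np.load(n+'.npz'); st=dict(eef_pos=z['p'],eef_rot=z['R']); return cam('wrist',st),z['im'],z['d']
E
python3 - <<'E'
from h import *
R=Rz(0); print(R, np.linalg.det(R))
ctrl.move_ptp([460,48,300],R); wshot('w_keep')
ctrl.move_ptp([450,-176,230],R); wshot('w_lid')
s=sensors.read_state(); print(s['t'],s['eef_pos'],s['force'],s['q'])
E
python3 -c "
import cv2,numpy as np
a=cv2.imread('pics/w_keep.png');cv2.imwrite('pics/w_keep2.png',cv2.resize(a[30:400,60:530],None,fx=1.6,fy=1.6))"
```

```text
[[-1.  0.  0.]
 [ 0.  1.  0.]
 [ 0.  0. -1.]] 1.0
3.1417 [ 450.65629618 -174.94241578  230.56345207] [-0.19464198  0.22423225  0.23685519] [-5.49949963e-01  3.32156151e-02  1.78998680e+00  6.59504046e-04
  1.31749723e+00 -2.12247900e+00]
```

View pics/w_keep2.png

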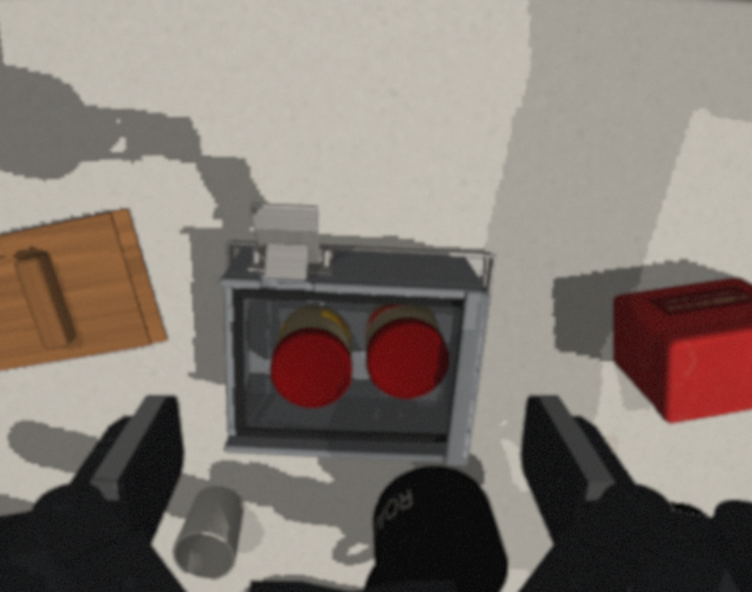

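View pics/w_lid.png

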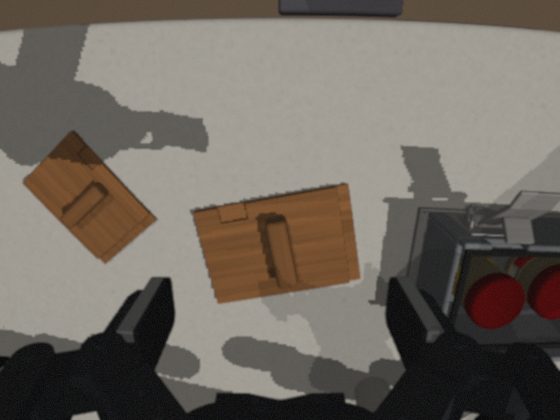

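The wrist view shows the keeper upright: lip at crop column ~470 on the right, clip tab at (288,215). In the second view the lid has its grip at (283,250), its pocket at (232,212) and its tongue on the right at (350,235). Next I'll get precise positions from the depth images.

```bash
python3 - <<'E'
from h import *
c,im,d=load('w_lid'); P=cloud(c,d)
print('table z', np.nanmedian(P[60:120,300:400,2]))
k=comps(wood(im),2000)
for q in k[:2]:
    m=np.zeros(d.shape,np.uint8); cv2.drawContours(m,[q],-1,1,-1); m=m.astype(bool)
    X=P[m]; 
    print('rect ray z6',cv2.minAreaRect(on_plane(c,q.reshape(-1,2),6)[:,:2].astype(np.float32)), 'depth',cv2.minAreaRect(X[X[:,2]<14][:,:2].astype(np.float32)), 'platez',np.nanmedian(X[:,2]))
    g=X[X[:,2]>24]; print('grip top',len(g),np.median(g[:,2]),cv2.minAreaRect(g[:,:2].astype(np.float32)))
for n in('w_keep','w_lid'):
    c,im,d=load(n); P=cloud(c,d); print(n,'table',np.nanmedian(P[70:110,200:350,2]))
    h=P[...,2]
    near=(P[...,0]>430)&(P[...,0]<660)&(P[...,1]>-60)&(P[...,1]<160)
    red=cv2.inRange(cv2.cvtColor(im,cv2.COLOR_RGB2HSV),(0,150,30),(179,255,255))>0
    for lo,hi in((80,92),(86,92),(95,125),(7,14)):
        m=near&(h>lo)&(h<hi)&~red
        X=P[m]
        if len(X)<10: continue
        print(lo,hi,len(X),np.median(X[:,2]).round(1),cv2.minAreaRect(X[:,:2].astype(np.float32)),np.percentile(X,[1,99],axis=0).round(1).tolist())
E
```

```text
table z 1.5401674717476226
rect ray z6 ((525.3649291992188, -176.48228454589844), (105.04771423339844, 151.4157257080078), 10.463976860046387) depth ((524.09716796875, -176.30810546875), (103.6478500366211, 150.72589111328125), 10.567017555236816) platez 10.516093506368748
grip top 1452 31.198506756354135 ((523.8424682617188, -174.20799255371094), (70.1803970336914, 20.093534469604492), 10.55325984954834)
rect ray z6 ((476.62890625, -364.6777038574219), (114.26130676269531, 79.64958190917969), 39.204185485839844) depth ((476.3896179199219, -363.9931945800781), (113.8598403930664, 79.65013885498047), 38.86977005004883) platez 8.32447647564311
grip top 421 24.504246125976067 ((477.5093994140625, -362.8544616699219), (13.875545501708984, 51.573638916015625), 39.07694625854492)
w_keep table 1.5023193726732984
80 92 4115 87.2 ((535.9970092773438, 48.11729049682617), (160.311279296875, 151.1380615234375), 86.82109832763672) [[460.7, -29.4, 80.1], [611.1, 127.8, 91.4]]
86 92 2769 89.0 ((535.4050903320312, 48.74201583862305), (159.16806030273438, 149.82911682128906), 86.7525405883789) [[460.
[... 341 characters left out ...]
], [607.3, 148.0, 13.9]]
w_lid table 1.5455101263491144
80 92 1340 86.4 ((540.53076171875, 20.84368133544922), (178.0525360107422, 101.75944519042969), 16.827966690063477) [[458.1, -29.7, 80.1], [608.8, 90.9, 91.9]]
86 92 787 87.8 ((528.1106567382812, 48.79682922363281), (180.9513397216797, 61.875247955322266), 43.4990348815918) [[456.9, -27.7, 86.0], [608.8, 87.5, 91.9]]
95 125 1044 102.0 ((460.84368896484375, 10.519712448120117), (36.838783264160156, 44.879207611083984), 87.93238830566406) [[438.3, -6.2, 95.1], [482.4, 28.1, 108.0]]
7 14 973 12.6 ((545.7262573242188, 38.99170684814453), (165.94798278808594, 119.06072998046875), 87.07271575927734) [[483.4, -43.5, 7.2], [607.6, 110.6, 13.9]]
```

```bash
cat >> h.py <<'E'
YAW=-0.0505; TC=np.array([549.2,52.9]); S=-5.7
def w2t(P): 
    q=np.asarray(P)[...,:2]-TC; c,s=np.cos(YAW),np.sin(YAW); return np.stack([q[...,0]*c+q[...,1]*s,-q[...,0]*s+q[...,1]*c],-1)
def t2w(x,y,z):
    c,s=np.cos(YAW),np.sin(YAW); return np.array([TC[0]+x*c-y*s,TC[1]+x*s+y*c,z])
def go(p,R,vel=150,ptp=False,n=2):
    p=np.array(p,float); cmd=p.copy()
    for i in range(n):
        (ctrl.move_ptp(cmd,R) if ptp and i==0 else ctrl.move_l(cmd,R,vel=vel if i==0 else 30))
        e=p-np.array(sensors.read_state()['eef_pos'])
        if np.abs(e).max()<0.3: break
        cmd=cmd+np.clip(e,-3,3)
    return e
E
python3 - <<'E'
from h import *
c,im,d=load('w_keep'); P=cloud(c,d); T=w2t(P); h=P[...,2]-1.5
red=cv2.inRange(cv2.cvtColor(im,cv2.COLOR_RGB2HSV),(0,150,30),(179,255,255))>0
near=(abs(T[...,0])<130)&(abs(T[...,1])<120)&~red
for lo,hi in((82,90),(8,12.5)):
    for y0,y1 in((-90,-65),(0,25),(25,50),(70,95)):
        m=near&(h>lo)&(h<hi)&(T[...,1]>y0)&(T[...,1]<y1); x=T[m][:,0]
        if len(x)>5: print('z',lo,'y',y0,y1,len(x),'x',np.percentile(x,[1,99]).round(1))
    for x0,x1 in((-45,-15),(-15,15),(15,45)):
        m=near&(h>lo)&(h<hi)&(T[...,0]>x0)&(T[...,0]<x1); y=T[m][:,1]
        if len(y)>5: print('z',lo,'x',x0,x1,'y',np.percentile(y,[1,99]).round(1), 'lip',np.percentile(y[y>40],[2,98]).round(1) if (y>40).any() else '')
# grasp
a=0.184; R=Rz(a); G=[523.8,-174.2]
ctrl.gripper_to(55,60)
print(go([*G,80],R,ptp=True)); print(go([*G,37.5],R,vel=60))
print(sensors.read_state()['force'])
w=ctrl.gripper_to(0,60); s=sensors.read_state(); print(s['grip_width'],s['grasp_force'],s['force'],s['eef_pos'],s['t'])
E
```

```text
z 82 y -90 -65 234 x [-59.   61.3]
z 82 y 0 25 293 x [-59.2  60.4]
z 82 y 25 50 282 x [-59.1  60.4]
z 82 y 70 95 409 x [-58.6  58.7]
z 82 x -45 -15 y [59.1 73.9] lip [59.2 73.7]
z 82 x -15 15 y [59.2 74.2] lip [59.4 73.9]
z 82 x 15 45 y [59.5 73.8] lip [59.6 73.5]
z 8 y -90 -65 771 x [-61.8  56.1]
z 8 y 0 25 495 x [-62.1  56.4]
z 8 y 25 50 94 x [-62.3 129.6]
z 8 y 70 95 153 x [-62.6 124.7]
z 8 x -45 -15 y [-80.4  94.2] lip [51.6 94.4]
z 8 x -15 15 y [-80.5  68.2] lip [56.  94.3]
z 8 x 15 45 y [-79.4  90.1] lip [63.4 94.8]
[-0.61522551  0.49874224 -1.59369923]
[-0.23861455  0.10836323 -0.08212407]
[-0.25275496  0.5910336   0.66086514]
18.88422788606719 61.965426206588745 [0.31379722 0.18440744 3.32739916] [ 524.38051513 -174.47154506   38.22730735] 5.7667
```

```bash
sed -i 's/TC=np.array(\[549.2,52.9\]); S=-5.7/TC=np.array([549.7,52.9]); S=-5.9/' h.py
python3 - <<'E'
from h import *
a=0.184; p=np.array(sensors.read_state()['eef_pos'])
ctrl.move_l(p+[0,0,112],Rz(a),vel=120)
print(go(t2w(0,S-28,160),Rz(YAW),vel=150))
st,im,d=wshot('w_held'); s=sensors.read_state(); print(s['force'],s['grip_width'],s['grasp_force'],s['t'])
c=cam('wrist',st); P=cloud(c,d)
m=(wood(im)>0)
q=comps(wood(im),2000)[0]; mm=np.zeros(d.shape,np.uint8); cv2.drawContours(mm,[q],-1,1,-1); X=P[mm>0]; z=np.nanmedian(X[:,2]); X=X[abs(X[:,2]-z)<4]
r=cv2.minAreaRect(X[:,:2].astype(np.float32)); print(z,r,w2t(r[0]),w2t(st['eef_pos']))
T=w2t(X); print(np.percentile(T,[0.5,99.5],axis=0))
A=np.c_[X[:,:2]-X[:,:2].mean(0),np.ones(len(X))]; print('tilt',np.linalg.lstsq(A,X[:,2],rcond=None)[0])
E
```

```text
[-0.08359846 -0.03509151 -0.12438176]
[-0.5684822  -0.15160311 -1.43514205] 18.409059073167736 61.322314739227295 8.6083
132.406178451362 ((547.669189453125, 16.4989013671875), (151.37274169921875, 103.52159118652344), 87.02909851074219) [ -0.19074731 -36.45720489] [  0.08172051 -33.8607333 ]
[[ -51.560567   -110.45423316]
 [  40.84699986   37.84138369]]
tilt [ 2.99660788e-03 -3.61259464e-03  1.32111610e+02]
```

View pics/w_held.png

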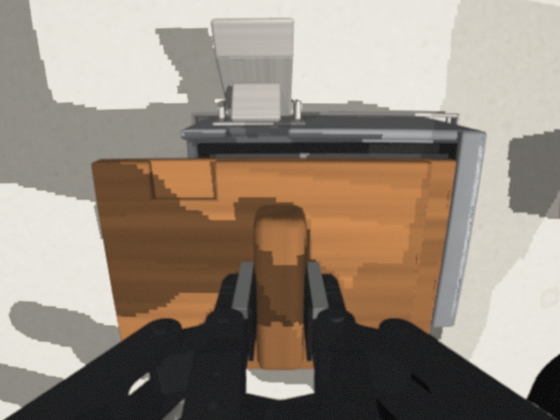

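The lid is held level and square, in front of the lip (lip at column ~465), with the pocket at (183,180) near the clip at (255,100). Next I lower it and slide it home, watching the forces.

```bash
python3 - <<'E'
from h import *
R=Rz(YAW)
def rep(n):
    s=sensors.read_state(); print(n,w2t(s['eef_pos']).round(2),round(float(s['eef_pos'][2]),2),np.round(s['force'],1),round(s['t'],1)); return s
print(go(t2w(0,S-28,128),R,vel=80)); rep('above')
hit=ctrl.move_l(t2w(0,S-28,114.2),R,vel=20,threshold=5); s=rep(f'down {hit}')
np.save('f.npy',s['force'])
E
```

```text
[-1.02277026  0.10636459 -1.44661718]
above [  1.03 -33.95] 129.45 [-0.3  0.5 -1.3] 9.4
down False [ -0.07 -33.86] 114.37 [-0.8  0.1  0.3] 10.3
```

```bash
python3 - <<'E'
from h import *
R=Rz(YAW)
def rep(n):
    s=sensors.read_state(); print(n,w2t(s['eef_pos']).round(2),round(float(s['eef_pos'][2]),2),np.round(s['force'],1),round(s['t'],1)); return s
z=114.0
hit=ctrl.move_l(t2w(0,S-6,z),R,vel=40,threshold=7); rep(f's1 {hit}')
if not hit:
    hit=ctrl.move_l(t2w(0,S+5,z),R,vel=12,threshold=8); rep(f's2 {hit}')
E
```

```text
s1 False [  0.12 -11.11] 114.08 [-0.4  1.4  0.6] 11.0
s2 True [-0.04 -5.44] 113.74 [ 2.  -0.2 -0.7] 11.6
```

```bash
python3 - <<'E'
from h import *
R=Rz(YAW)
def rep(n):
    s=sensors.read_state(); print(n,w2t(s['eef_pos']).round(2),round(float(s['eef_pos'][2]),2),np.round(s['force'],1),round(s['t'],1)); return s
ctrl.hold(0.3); s=rep('rest')
y=w2t(s['eef_pos'])[1]
hit=ctrl.move_l(t2w(0,y+5,113.8),R,vel=8,threshold=9); rep(f'again {hit}'); ctrl.hold(0.3); s=rep('settle')
st,im,d=wshot('w_home'); c=cam('wrist',st); P=cloud(c,d)
q=comps(wood(im),2000)[0]; mm=np.zeros(d.shape,np.uint8); cv2.drawContours(mm,[q],-1,1,-1); X=P[mm>0]; z=np.nanmedian(X[:,2]); X=X[abs(X[:,2]-z)<5]
T=w2t(X); print(z,np.percentile(T,[0.5,99.5],axis=0))
m=(P[...,2]-1.5>86.5)&(P[...,2]<92)&(abs(w2t(P)[...,0])<40)&(w2t(P)[...,1]>45)&(w2t(P)[...,1]<90)&(wood(im)==0); print('lip',np.percentile(w2t(P)[m],[2,98],axis=0))
E
```

```text
rest [-0.11 -5.49] 113.54 [1.6 1.8 1.1] 11.9
again True [-0.11 -5.35] 113.68 [ 0.2 -0.4  3. ] 12.4
settle [-0.11 -5.34] 113.62 [-1.5 -1.   3.9] 12.7
86.01018637377209 [[-51.79039256 -82.12819995]
 [ 44.1887135   60.31766695]]
lip [[-38.88100362  59.1119886 ]
 [ 29.29462945  73.31836234]]
```

View pics/w_home.png

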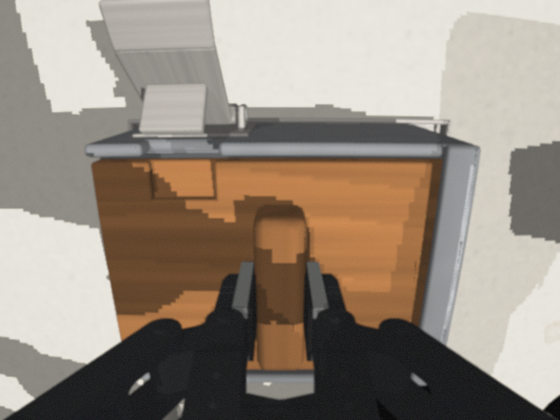

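The stop was felt twice at the same place, and the picture shows the tongue under the lip, with the pocket at (183,180) level with the clip at (175,105). I'll let go, retreat and tip the clip.

```bash
python3 - <<'E'
from h import *
R=Rz(YAW)
def rep(n):
    s=sensors.read_state(); print(n,w2t(s['eef_pos']).round(2),round(float(s['eef_pos'][2]),2),np.round(s['force'],1),round(s['grip_width'],1),round(s['t'],1)); return s
ctrl.gripper_to(40); s=rep('open')
p=np.array(s['eef_pos']); ctrl.move_l(p+[0,0,80],R,vel=120)
st,im,d=wshot('w_free'); c=cam('wrist',st); P=cloud(c,d); T=w2t(P)
q=comps(wood(im),2000)[0]; mm=np.zeros(d.shape,np.uint8); cv2.drawContours(mm,[q],-1,1,-1); mm=mm>0
z=np.nanmedian(P[mm][:,2]); X=P[mm&(abs(P[...,2]-z)<5)]; print('lid',z,np.percentile(w2t(X),[0.5,99.5],axis=0).round(1).tolist())
g=w2t(P[mm&(P[...,2]>z+14)]); print('grip',cv2.minAreaRect(g.astype(np.float32)))
m=(P[...,2]>96)&(abs(T[...,0]+85)<40)&(abs(T[...,1]+46)<30)&~mm; print('clip',np.percentile(np.c_[T[m],P[m][:,2]-1.5],[1,99],axis=0).round(1).tolist())
ctrl.gripper_to(0)
yc=-40+S
go(t2w(-150,yc,200),R,vel=150,n=1)
print(go(t2w(-150,yc,119.5),R,vel=80)); ctrl.hold(.2); rep('front')
E
```

```text
open [ 0.17 -5.26] 113.38 [0.5 0.4 0. ] 39.8 13.1
lid 86.93049991873761 [[-51.6, -82.1], [50.8, 58.4]]
grip ((-0.08254826068878174, -5.6490325927734375), (59.37551498413086, 60.30567169189453), 45.97661590576172)
clip [[-108.5, -63.2, 94.7], [-65.1, -28.4, 106.5]]
[ 0.35205751 -0.05361121  0.17586331]
front [-150.53  -45.84] 119.12 [-0.   1.7  0.2] 0.1 17.2
```

Lid stayed home (grip centre y −5.65, s −5.9). Now I'll feel for the tab and push along its arc.

```bash
python3 - <<'E'
from h import *
R=Rz(YAW); yc=-40+S
def rep(n):
    s=sensors.read_state(); print(n,w2t(s['eef_pos']).round(2),round(float(s['eef_pos'][2]),2),np.round(s['force'],1),round(s['t'],1)); return s
hit=ctrl.move_l(t2w(-108,yc,119.5),R,vel=20,threshold=3); s=rep(f'touch {hit}')
x=w2t(s['eef_pos'])[0]
if hit and -128<x<-112:
    z=s['eef_pos'][2]
    hit=ctrl.move_l(t2w(x+27,yc,z+12.5),R,vel=25,threshold=13); rep(f'push {hit}')
E
```

```text
touch True [-120.1   -45.83] 118.75 [-0.1  0.3  1.1] 18.6
push False [-93.31 -45.89] 131.11 [ 0.6 -0.4 -0.8] 20.0
```

```bash
python3 - <<'E'
from h import *
R=Rz(YAW); yc=-40+S
go(t2w(-150,yc,131),R,vel=100,n=1); go(t2w(-150,yc,260),R,vel=150,n=1); go(t2w(-90,0,260),R,vel=150,n=1)
st,im,d=wshot('w_end'); c=cam('wrist',st); P=cloud(c,d); T=w2t(P)
m=(P[...,2]>90)&(abs(T[...,0]+80)<40)&(abs(T[...,1]+46)<30); m&=(wood(im)==0); print('clip',np.percentile(np.c_[T[m],P[m][:,2]-1.5],[1,99],axis=0).round(1).tolist())
cv2.imwrite('pics/w_end2.png',cv2.resize(im[60:360,100:500,::-1],None,fx=1.9,fy=1.9))
print(sensors.read_state()['t'],sensors.read_state()['force'])
E
```

```text
clip [[-108.3, -59.4, 95.3], [-64.0, -16.4, 320.3]]
22.4167 [-0.23092159  0.37082895  0.24884951]
```

View pics/w_end2.png

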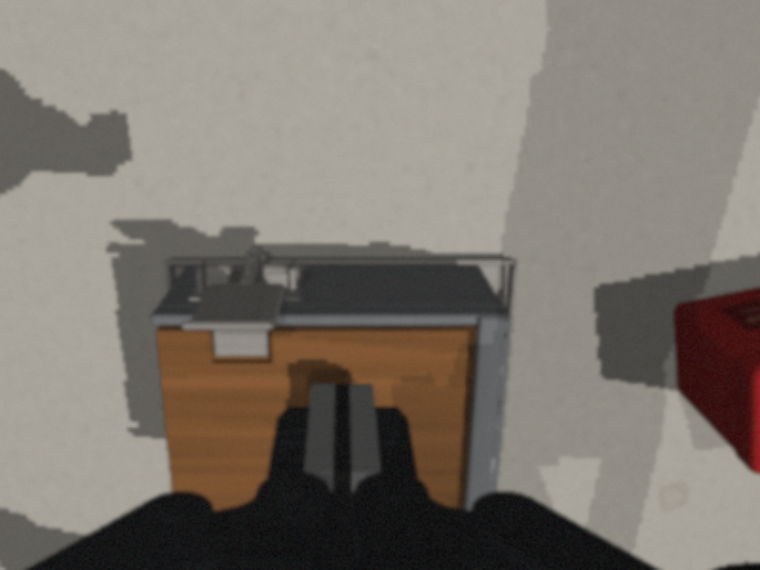

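The clip stands upright at (235,305), with its hook at (242,345) in the lid's pocket. One number check on the existing picture before I hand in.

```bash
python3 - <<'E'
from h import *
c,im,d=load('w_end'); P=cloud(c,d); T=w2t(P); z=P[...,2]-1.5
m=(abs(T[...,1]+46)<10)&(T[...,0]>-80)&(T[...,0]<-58)&(z>60)&(z<130); print('flap top',np.percentile(z[m],98), T[m&(z>110)][:,0].mean())
v,u=60+int(345/1.9),100+int(242/1.9); print('hook',T[v,u],z[v,u]); v,u=60+int(345/1.9),100+int(400/1.9); print('lid',T[v,u],z[v,u])
if np.percentile(z[m],98)>114 and abs(T[m&(z>110)][:,0].mean()+69)<5: ctrl.finish_job(); print('done')
E
```

```text
flap top 119.09015254906043 -67.41285056707514
hook [-45.66658331 -44.91681847] 86.42227673167594
lid [-44.46925255  25.25616217] 83.49035475806949
the job is handed in; nothing more can be done
done
```

The keeper is closed and handed in at about 22 s: the lid is home against the stop, the clip snapped upright with its hook over the lid's pocket, no contact force read above about 10 N, and the gripper is clear of everything.

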